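Put the class's seasoning jars, dipping cups and scoop back where they belong

TASK

Tidy up after the cooking class: stand the two lidded seasoning jars upright in the two bays of the divided wooden caddy, one in each, stand the two white dipping cups side by side and upright on the round dark-wood tray, and lay the wooden scoop, open side up, lengthwise in the long metal trough. Leave the kitchen timer and the small blue pitcher where they stand.

Things in the scene. Friction and masses are not known exactly. Their poses are not given: they have to be found in the camera images.
- jar_a: one of two alike lidded seasoning jars: upright cylinder 44 mm in diameter and 66 mm tall, amber glass with a paper label, dark steel lid from 48 mm up; 0.14 kg. Origin: centre of its underside, z up along its axis. Stands upright on the table at the start. Gripping it across the lid region, 40 to 60 mm up, keeps the fingers above the caddy's walls
- jar_b: the other seasoning jar, same as jar_a; the two are interchangeable
- cup_a: one of two alike small open dipping cups: plain white ceramic, 56 mm in outer diameter (52 mm at the foot, straight from 8 mm up), 42 mm tall, wall 4 mm, no handle; 0.11 kg. Origin: centre of its underside, z up. Stands upright on the table at the start
- cup_b: the other dipping cup, same as cup_a; the two are interchangeable
- scoop: plain light-wood scoop 124 mm long, lying flat, open side up: a square open head 44 mm long, 40 mm wide, 22 mm tall at x = +18 to +62 mm, and a straight handle 16 mm wide and 15 mm tall at x = -62 to +18 mm; 0.06 kg. Origin: on the underside, mid-length, under the handle and 18 mm behind the head; x points from handle to head, z up. It can be picked up across the handle at the origin
- caddy: fixed open wooden box with a divider, two bays: 82 mm in x, 159 mm in y, walls 24 mm tall and 5 mm thick, floor top 5 mm above its origin. The divider (5 mm) stands across y = 0, so the bays are 72 mm square, centred at y = +38.5 and -38.5 mm. Origin: centre of the underside; x is the short side, z up
- round_tray: fixed low round dark-wood tray, 180 mm in diameter, rim 12 mm tall and 4 mm thick, floor top 5 mm above its origin, flat inside. Origin: centre of the underside, z up. There is room for both cups 84 mm apart, at y = +42 and -42 mm
- trough: fixed long open metal tray: 90 mm in x, 165 mm in y, walls 20 mm tall and 4 mm thick, floor top 4 mm above its origin, no divider. Origin: centre of the underside; y is the long side, z up
- timer: bystander: round grey kitchen timer with a white bar knob, 44 mm in diameter, 42 mm tall, loose. Origin: centre of its underside
- pitcher: bystander: small blue ceramic pitcher, 42 mm in diameter, 48 mm tall, with a loop handle reaching 31 mm from its axis along its +y, loose. Origin: centre of its underside
Things that resemble listed ones, but are neither listed nor needed, are in the scene too. Leave any red look-alike of the cup_a alone.

How it is judged (in metres and radians):
At the end, for the whole second after the job is handed in: Upright on the floor: a jar in each caddy bay; both cups in the round tray, centres within 64 mm of its centre. Scoop flat, open side up, on the trough floor, origin within 35 mm (x) and 45 mm (y) of its centre, within 0.5 rad of lengthwise, either way round. All released, at rest (x of jar_a in the frame of caddy between -0.02 and 0.02 m and y of jar_a in the frame of caddy between -0.06 and 0.06 m and z of jar_a in the frame of caddy between 0 and 0.01 m and angle between each of jar_a, jar_b, cup_a, cup_b, scoop's own z axis and vertical below 0.12 rad and linear speed of each of jar_a, jar_b, cup_a, cup_b, scoop below 0.02 m/s and angular speed of each of jar_a, jar_b, cup_a, cup_b, scoop below 0.3 rad/s and x of jar_b in the frame of caddy between -0.02 and 0.02 m and y of jar_b in the frame of caddy between -0.06 and 0.06 m and z of jar_b in the frame of caddy between 0 and 0.01 m and horizontal distance between each of cup_a, cup_b and round_tray below 0.064 m and z of cup_a in the frame of round_tray between 0 and 0.01 m and z of cup_b in the frame of round_tray between 0 and 0.01 m and x of scoop in the frame of trough between -0.035 and 0.035 m and y of scoop in the frame of trough between -0.045 and 0.045 m and z of scoop in the frame of trough between 0 and 0.009 m and angle between the x axis of scoop and the y axis of trough, either way round below 0.5 rad); the robot touches nothing.
It fails at once if the timer was pushed more than 40 mm or knocked over (distance of timer from where it was at the start of the episode above 0.04 m or angle between timer's own z axis and vertical above 0.6 rad).
It fails at once if the pitcher was pushed more than 40 mm or knocked over (distance of pitcher from where it was at the start of the episode above 0.04 m or angle between pitcher's own z axis and vertical above 0.6 rad).
It also fails if it takes over 131 s, if anything falls off the work surface, if the arm or the gripper's body presses on something with over 40 N, if the wrist force passes 120 N, or if a joint passes its speed limit or range.

ROBOT

A 6-joint arm with a two-finger parallel gripper is mounted at the origin on the work surface. World frame = base frame: x ahead of the robot, y to its left, z up, the work surface at z = 0. Lengths are in mm, angles in degrees, forces in N, time in s.
With the tool pointing down it reaches from about 275 to 725 mm from the base axis. Payload 5.6 kg.
Tool frame: the origin (TCP) lies at the very end of the fingers, on their centre line; the grasp point (between the pads) lies 19 mm behind it; z points along the fingers, y is the line along which they close (so a half turn about z gives the same grasp; the last joint's range is limited). The gripper opens to 85 mm and grips with 20 to 120 N. Pads are 22 mm wide; open, the fingers measure 114 mm over their backs; the gripper's body (76 mm by 85 mm) begins 54 mm behind the grasp point. The pads swing forward as they close: fully open they stand 13 mm farther back than shut.
Start: joints at [86.952, 14.616, 6.199, 0, -81.583, -16.306], TCP at [182.249, 518.92, 198.383] pointing down, gripper open.
Joint ranges: [-168.99, 168.99], [-69.2, 112.95], [-62.41, 85.93], [-164.36, 98.24], [-168.68, -3.75], [-174.98, 174.98]. Speed limits (degrees/s): [147.25, 147.25, 180, 180, 180, 180].

INTERFACE

Orientations are given as a 3x3 rotation matrix whose columns are the frame's x, y, z axes.
In Python, from workcell import bot, capture, get_calibration, nets gives the robot as it stands.
- The arm moves only by the tool move_arm, never from a script. Its argument "increments" is a list that holds one entry, the list of rows, each a list of 7 numbers: the opening, from 0 (shut) to 1 (fully open), then the shift along the tool's x, y, z as a fraction of full scale, then the turn, a rotation vector about the tool's x, y, z as a fraction of full scale. In form: [[[hand, dx, dy, dz, wx, wy, wz], ...]]. A call has 1 to 8 rows; each row shifts and turns the commanded pose from where the row before left it, along the tool's axes as they then stand; what a row does not reach is not made up. Full scale, the value 1, is 6 cm for a shift and 90 degrees for a turn. A row lasts 1/8 s, in which the tool goes at most 62.5 mm and 10.7 degrees, less where a joint would pass 70% of its speed; a pose out of reach is approached as far as the arm can. A call with a number of a shift or a turn outside -1 to 1 is refused whole. A call with a gripper value outside its range is refused whole. The fingers move at their own pace and stop on an object; "newtons" is the grip in N (left out, the last holds). Time passes only in rows, so rows that do not move let the fingers close. It gives the time, the measured TCP pose, the force and the opening at its end, in the units of the state.
- bot.get_obs(): the state, without advancing time (a new reading comes with each control period).
- capture(name): name is "scene" or "top"; returns the picture (420x560x3 uint8, blue, green, red); there is no depth.
- get_calibration(name): a dict with "camera_matrix" (3x3 intrinsics, pixels), "extrinsics" (4x4, takes a point from camera to world coordinates). Camera axes: x right, y down, z forward; pixel columns grow to the right and rows downward; lengths in mm; the calibration is good to about 2 mm. A picture is of the moment at which its call begins. get_calibration takes no time and is no camera call.
- bot.sign_off(): hands the job in, once; it reports no verdict.
Trained networks look in the newest picture that a camera, given by its name, has taken for a name from the list of things; names that differ only in an ending like _2 or _b are one class to them, and where a whole thing is asked for, a point or a joint stands for the part that bears it (a point fixed in the world has none). Each returns a list of dicts, best first, with "p" (0 to 1); they miss things now and then, are a little off and sometimes report something else, mostly with a low value. They report only what shows in the picture. A call takes as long as a camera call. They do not tell look-alikes from the thing itself.
- nets.spot_in(camera, target): "xy" ([column, row] in pixels, amid what is visible of it).
- nets.masks_of(camera, target): "region" (420x560 bool, what is visible of it) and "xy" ([column, row] in pixels, amid what is visible of it).
- nets.spot_point(camera, target): "xy" ([column, row] in pixels: a listed point, or the origin of a listed thing).
The state is a dict: "t": time; "joint_pos": joint angles; "joint_vel": joint speeds; "effort": joint torques, N m; "tcp_pos": TCP position; "eef_rot": TCP orientation; "contact_force": force on the tool from outside, world axes, zero at the start; "ft_torque": the same for the moment, N m; "gripper_width": finger opening in mm.
Only numpy, scipy, OpenCV 4.12 (cv2) and the standard library are available. Lean on these libraries where they do the work, as an engineer would, in place of code of your own. Each camera call takes 0.05 s, during which the arm holds its last target. There are 200 camera calls.

## Working session

There is one attempt and no reset: what is moved stays moved. The work goes in short steps, Python scripts to look and compute and a tool call to move; the robot and the scene stay as the last step left them, time stands still between calls to the robot, and variables do not carry over. Pictures are saved under pics/ and viewed, on a budget of 14 in all, crops included, one or two more only if the job needs it, and the job is handed in when it is done.

Besides the shell and the picture viewer there is one more tool, called in YAML: its name, and indented under it one key for each argument. move_arm: Moves the arm, as the interface text tells. Its arguments: {"type":"object","properties":{"increments":{"type":"array","items":{"type":"array","items":{"type":"array","items":{"type":"number","minimum":-1,"maximum":1}}}},"newtons":{"type":"number"}},"required":["increments"]}

```bash
mkdir -p pics
cat > h.py <<'E'
import numpy as np, cv2
from workcell import bot, capture, get_calibration, nets
def ray(cam,xy,z):
    c=get_calibration(cam);K=np.array(c["camera_matrix"]);E=np.array(c["extrinsics"])
    d=E[:3,:3]@np.linalg.inv(K)@np.array([xy[0],xy[1],1.]);o=E[:3,3]
    return (o+d*(z-o[2])/d[2])[:2].round(1)
def proj(cam,p):
    c=get_calibration(cam);K=np.array(c["camera_matrix"]);E=np.linalg.inv(np.array(c["extrinsics"]))
    q=K@(E[:3,:3]@np.array(p,float)+E[:3,3]);return q[:2]/q[2]
E
python3 - <<'E'
from h import *
for n in("scene","top"):
    im=capture(n);cv2.imwrite(f"pics/{n}0.png",cv2.resize(im,(800,600),interpolation=cv2.INTER_CUBIC))
    c=get_calibration(n);print(n,np.array(c["extrinsics"]).round(2).tolist(),np.array(c["camera_matrix"]).round(1).tolist())
    for t in["jar_a","cup_a","scoop","caddy","round_tray","trough","timer","pitcher"]:
        print(t,[(np.round(r["xy"]).tolist(),round(r["p"],2),ray(n,r["xy"],0).tolist()) for r in nets.spot_point(n,t)])
o=bot.get_obs();print(o["t"],o["tcp_pos"],np.round(o["eef_rot"],3).tolist(),o["gripper_width"])
E
```

```text
scene [[0.31, 0.71, -0.63, 1113.66], [0.95, -0.24, 0.19, -206.07], [-0.02, -0.66, -0.75, 785.86], [0.0, 0.0, 0.0, 1.0]] [[424.7, 0.0, 283.3], [0.0, 424.7, 211.8], [0.0, 0.0, 1.0]]
jar_a [([343.0, 193.0], 0.83, [439.4, 160.8]), ([386.0, 160.0], 0.68, [363.4, 323.5])]
cup_a [([290.0, 188.0], 0.82, [379.0, 38.3]), ([215.0, 217.0], 0.73, [413.0, -165.7]), ([152.0, 222.0], 0.65, [379.5, -315.3]), ([198.0, 190.0], 0.58, [308.7, -188.5])]
scoop [([276.0, 224.0], 0.57, [482.0, -31.9])]
caddy [([421.0, 208.0], 0.65, [549.2, 322.1])]
round_tray [([307.0, 272.0], 0.9, [634.4, -8.6])]
trough [([162.0, 282.0], 0.76, [559.7, -313.4])]
timer [([353.0, 217.0], 0.69, [523.3, 151.8])]
pitcher [([233.0, 242.0], 0.64, [502.7, -143.9])]
top [[-0.02, -0.99, 0.17, 325.23], [-1.0, 0.02, 0.0, -1.37], [-0.01, -0.17, -0.99, 1055.38], [0.0, 0.0, 0.0, 1.0]] [[449.2, 0.0, 280.8], [0.0, 449.2, 215.9], [0.0, 0.0, 1.0]]
jar_a [([212.0, 248.0], 0.78, [431.1, 165.3]), ([146.0, 274.0], 0.67, [373.7, 317.9])]
cup_a [([266.0, 269.0], 0.96, [379.9, 39.4]), ([365.0, 296.0], 0.89, [313.7, -189.8]), ([351.0, 256.0], 0.87, [406.4, -161.3]), ([416.0, 268.0], 0.63, [376.3, -311.8])]
scoop [([296.0, 231.0], 0.93, [468.6, -34.0])]
caddy [([150.0, 199.0], 0.64, [553.1, 315.4]), ([150.0, 277.0], 0.47, [366.9, 309.5])]
round_tray [([282.0, 163.0], 0.84, [635.7, -5.1]), ([220.0, 211.0], 0.53, [521.3, 145.2])]
trough [([410.0, 190.0], 0.66, [563.6, -309.3])]
timer [([218.0, 211.0], 0.73, [520.2, 150.0])]
pitcher [([341.0, 211.0], 0.74, [515.0, -141.5])]
0.9 [182.25104911 518.92598841 198.38175099] [[0.943, -0.331, 0.0], [-0.331, -0.943, 0.0], [0.0, -0.0, -1.0]] 85.31542297418721
```

View pics/top0.png

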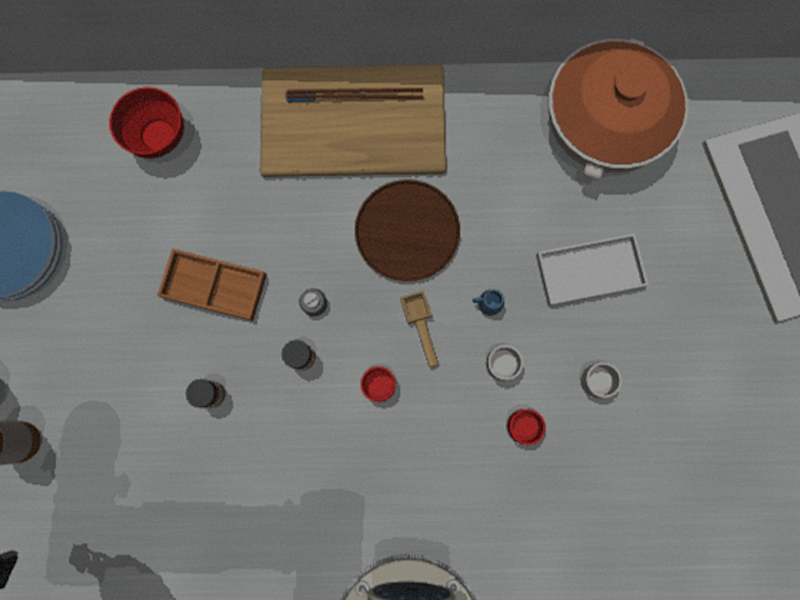

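View pics/scene0.png

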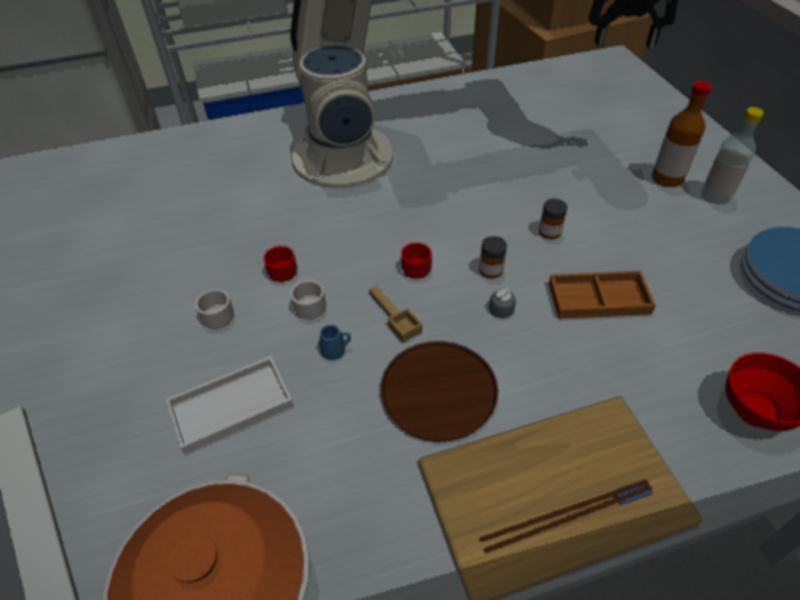

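The white cups are at top px (505,363) and (602,380) in the 800-wide image; the red look-alikes are at (379,385) and (526,427). The jars are at (298,354) and (205,393), the caddy at (212,284), the trough at (592,270), the tray at (407,231) and the scoop at (420,330). Next I fit the outlines and confirm with one crop.

```bash
cat >> h.py <<'E'
from scipy.optimize import minimize
def cyl(r,h,z=0):
    a=np.linspace(0,2*np.pi,40);return np.array([[r*np.cos(t),r*np.sin(t),k] for t in a for k in(z,z+h)])
def box(x0,x1,y0,y1,h): return np.array([[x,y,z] for x in(x0,x1) for y in(y0,y1) for z in(0,h)])
M={"jar":[cyl(22,66)],"cup":[np.vstack([cyl(28,34,8),cyl(26,8)])],"scoop":[box(18,62,-20,20,22),box(-62,18,-8,8,15)],
"caddy":[box(-41,41,-79.5,79.5,24)],"round_tray":[cyl(90,12)],"trough":[box(-45,45,-82.5,82.5,20)],"timer":[cyl(22,42)],"pitcher":[cyl(21,48),box(-4,4,0,31,40)]}
def sil(cam,m,p):
    c,s=np.cos(p[2]),np.sin(p[2]);R=np.array([[c,-s,0],[s,c,0],[0,0,1]]);im=np.zeros((840,1120),np.uint8)
    for b in M[m]:
        q=np.array([proj(cam,R@v+[p[0],p[1],p[3] if len(p)>3 else 0]) for v in b])
        cv2.fillConvexPoly(im,cv2.convexHull((q*2*16+8).astype(np.int32)),1,shift=4)
    return im.astype(bool)
def fit(m,p0,masks,yaw=False):
    big={c:cv2.resize(k.astype(np.uint8),(1120,840),interpolation=cv2.INTER_LINEAR)>0 for c,k in masks.items()}
    def f(u):
        p=[u[0],u[1],np.radians(u[2]) if yaw else p0[2]];v=0
        for c in big:
            s=sil(c,m,p);v+=1-(s&big[c]).sum()/max(1,(s|big[c]).sum())
        return v
    n=3 if yaw else 2
    u0=np.array([p0[0],p0[1],np.degrees(p0[2])])[:n]
    S=np.vstack([u0]+[u0+np.eye(n)[i]*[10,10,15][i] for i in range(n)])
    r=minimize(f,u0,method="Nelder-Mead",options=dict(initial_simplex=S,xatol=.3,fatol=1e-3))
    return r.x.round(1),round(1-r.fun/len(big),3)
def seek(m,name,guess,yaws=(0,)):
    """guess xy of origin; choose masks nearest its projection"""
    masks={}
    for c in("scene","top"):
        g=proj(c,[*guess,15]);L=[r for r in nets.masks_of(c,name) if np.hypot(*(np.array(r["xy"])-g))<25]
        if L: masks[c]=L[0]["region"]
    if not masks: return None
    full=max((fit(m,[*guess,np.radians(y)],masks,len(yaws)>1) for y in yaws),key=lambda r:r[1])
    return full,[(c,fit(m,[*full[0][:2],np.radians(full[0][2]) if len(yaws)>1 else 0],{c:k})[0].tolist()) for c,k in masks.items()]
E
python3 - <<'E'
from h import *
im=capture("top");capture("scene")
cv2.imwrite("pics/c.png",cv2.resize(im[190:320,130:450],(800,325),interpolation=cv2.INTER_CUBIC))
for m,n,g,y in[("jar","jar_a",(435,162),(0,)),("jar","jar_a",(370,320),(0,)),("cup","cup_a",(410,-163),(0,)),("cup","cup_a",(378,-313),(0,)),
 ("cup","cup_a",(379,39),(0,)),("cup","cup_a",(311,-189),(0,)),("scoop","scoop",(472,-33),(-10,20,-40)),("caddy","caddy",(551,318),(-15,15)),("round_tray","round_tray",(635,-7),(0,)),("trough","trough",(561,-311),(-10,10)),("timer","timer",(521,150),(0,)),("pitcher","pitcher",(508,-142),(-30,0,30,60,90))]:
    print(m,n,seek(m,n,g,y))
E
```

```text
Traceback (most recent call last):
  File "h.py", line 41, in seek
    full=max((fit(m,[*guess,np.radians(y)],masks,len(yaws)>1) for y in yaws),key=lambda r:r[1])
  File "h.py", line 41, in <genexpr>
    full=max((fit(m,[*guess,np.radians(y)],masks,len(yaws)>1) for y in yaws),key=lambda r:r[1])
              ~~~^^^^^^^^^^^^^^^^^^^^^^^^^^^^^^^^^^^^^^^^^^^^
  File "h.py", line 32, in fit
    r=minimize(f,u0,method="Nelder-Mead",options=dict(initial_simplex=S,xatol=.3,fatol=1e-3))
  File "h.py", line 27, in f
    s=sil(c,m,p);v+=1-(s&big[c]).sum()/max(1,(s|big[c]).sum())
  File "h.py", line 19, in sil
    q=np.array([proj(cam,R@v+[p[0],p[1],p[3] if len(p)>3 else 0]) for v in b])
                ~~~~^^^^^^^^^^^^^^^^^^^^^^^^^^^^^^^^^^^^^^^^^^^^^
  File "h.py", line 8, in proj
    c=get_calibration(cam);K=np.array(c["camera_matrix"]);E=np.linalg.inv(np.array(c["extrinsics"]))
ValueError: time passes only in moves, steps and waits
```

View pics/c.png

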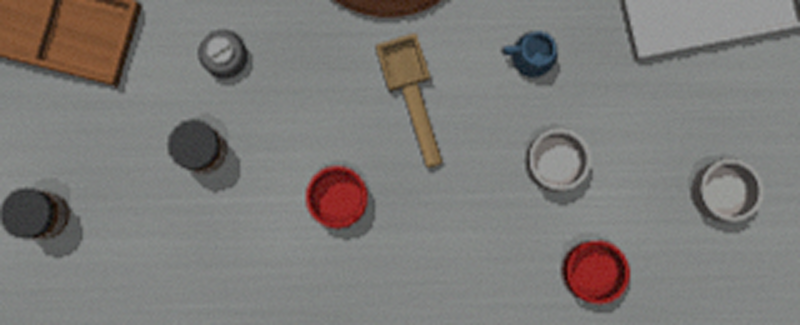

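The crop shows two plain white cups at (558,160) and (727,190), which are the ones meant. The two red ones at (337,197) and (596,271) are look-alikes to leave alone. I'll cache the calibration and rerun the fit.

```bash
sed -i 's/^def ray/_C={c:get_calibration(c) for c in("scene","top")}\ndef ray/; s/c=get_calibration(cam)/c=_C[cam]/' h.py
python3 - <<'E'
from h import *
capture("top");capture("scene")
for m,n,g,y in[("jar","jar_a",(435,162),(0,)),("jar","jar_a",(370,320),(0,)),("cup","cup_a",(410,-163),(0,)),("cup","cup_a",(378,-313),(0,)),
 ("cup","cup_a",(379,39),(0,)),("cup","cup_a",(311,-189),(0,)),("scoop","scoop",(472,-33),(-10,20,-40)),("caddy","caddy",(551,318),(-15,15)),("round_tray","round_tray",(635,-7),(0,)),("trough","trough",(561,-311),(-10,10)),("timer","timer",(521,150),(0,)),("pitcher","pitcher",(508,-142),(0,30,60,90))]:
    print(m,seek(m,n,g,y))
print(bot.get_obs()["t"])
E
```

```text
jar ((array([427.8, 167.6]), np.float64(0.904)), [('scene', [424.1, 169.6]), ('top', [428.1, 167.2])])
jar ((array([370.3, 313.7]), np.float64(0.916)), [('scene', [367.8, 315.6]), ('top', [370.8, 313.8])])
cup ((array([ 410.3, -160.3]), np.float64(0.909)), [('scene', [408.6, -160.6]), ('top', [412.1, -160.0])])
cup ((array([ 381.2, -315. ]), np.float64(0.964)), [('top', [381.6, -314.8])])
cup ((array([380.7,  41.1]), np.float64(0.874)), [('scene', [381.5, 42.1]), ('top', [380.6, 41.6])])
cup ((array([ 310.3, -190.4]), np.float64(0.917)), [('scene', [308.6, -189.5]), ('top', [310.6, -191.1])])
scoop ((array([468.5, -32.4,  15.8]), np.float64(0.856)), [('scene', [466.7, -32.1]), ('top', [468.5, -32.4])])
caddy ((array([550.1, 316.6, -15.2]), np.float64(0.958)), [('scene', [548.6, 317.1]), ('top', [550.4, 316.7])])
round_tray ((array([639.4,  -9.4]), np.float64(0.955)), [('scene', [635.3, -8.1]), ('top', [641.5, -9.9])])
trough ((array([ 564.9, -315.2,   10.3]), np.float64(0.972)), [('scene', [564.0, -315.2]), ('top', [565.7, -315.4])])
timer ((array([517. , 147.1]), np.float64(0.754)), [('scene', [517.5, 147.7]), ('top', [516.6, 146.8])])
pitcher ((array([ 511.8, -143.7,   61.7]), np.float64(0.766)), [('scene', [516.3, -144.1]), ('top', [509.4, -141.8])])
2.4
```

move_arm:
  increments:
    - [[0.85, 0, 0, 0, 0, 0, -0.107], [0.85, 0, 0, 0, 0, 0, -0.107], [0.85, 0.626, 0.684, 0, 0, 0, 0], [0.85, 0.626, 0.684, 0, 0, 0, 0], [0.85, 0.626, 0.684, 0, 0, 0, 0], [0.85, 0.626, 0.684, 0, 0, 0, 0], [0.85, 0.626, 0.684, 0, 0, 0, 0], [0.85, 0, 0, 0, 0, 0, 0]]
  newtons: 40

```text
t: 3.4
tcp_pos: [371.6, 310.9, 198.6]
eef_rot: [[1.0, -0.006, 0.0], [-0.006, -1.0, -0.0], [0.0, 0.0, -1.0]]
contact_force: [-0.3, 0.3, -0.3]
gripper_width: 72.9
```

move_arm:
  increments:
    - [[0.85, -0.02, -0.05, 0.8, 0, 0, 0], [0.85, 0, 0, 0.8, 0, 0, 0], [0.85, 0, 0, 0.7, 0, 0, 0], [0.85, 0, 0, 0.54, 0, 0, 0], [0.85, 0, 0, 0, 0, 0, 0], [0.3, 0, 0, 0, 0, 0, 0], [0.3, 0, 0, 0, 0, 0, 0], [0.3, 0, 0, 0, 0, 0, 0]]

```text
t: 4.4
tcp_pos: [372.5, 321.4, 33.6]
eef_rot: [[1.0, 0.001, 0.009], [0.0, -1.0, 0.01], [0.009, -0.01, -1.0]]
contact_force: [-1.6, 1.3, 16.8]
gripper_width: 26.1
```

move_arm:
  increments:
    - [[0.3, 0, 0, 0, 0, 0, 0], [0.3, 0, 0, 0, 0, 0, 0]]

```text
t: 4.65
tcp_pos: [372.3, 321.4, 33.6]
eef_rot: [[1.0, 0.0, 0.009], [0.0, -1.0, 0.011], [0.009, -0.011, -1.0]]
contact_force: [-1.6, 1.8, 17.5]
gripper_width: 25.9
```

The opening of 26 mm and the 17 N upward force aren't what a good grasp gives, so I'm taking a look.

Run:
```python
from h import *
a=capture("top");b=capture("scene")
A=cv2.resize(a[220:340,80:240],(533,400),interpolation=cv2.INTER_CUBIC);B=cv2.resize(b[90:240,320:480],(267*2-107,400),interpolation=cv2.INTER_CUBIC)
o=np.hstack([A,B]);o=cv2.resize(o,(800,int(o.shape[0]*800/o.shape[1])));cv2.imwrite("pics/d.png",o)
```

```text
(no output)
```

View pics/d.png

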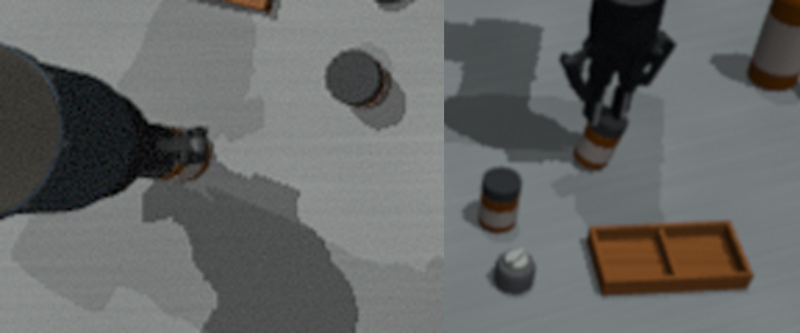

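Run:
```python
from h import *
b=capture("scene");a=capture("top")
cv2.imwrite("pics/e.png",np.hstack([cv2.resize(b[100:180,350:430],(400,400),interpolation=cv2.INTER_CUBIC),cv2.resize(a[250:310,110:170],(400,400),interpolation=cv2.INTER_CUBIC)]))
o=bot.get_obs();print(o["tcp_pos"],o["gripper_width"])
print(proj("scene",o["tcp_pos"]),proj("top",o["tcp_pos"]), "in crop", (proj("scene",o["tcp_pos"])-[350,100])*5,(proj("top",o["tcp_pos"])-[110,250])*6.67)
```

```text
[372.27194124 321.40704256  33.56784544] 26.30716984127006
[389.42105743 153.03998112] [140.27296144 274.17798341] in crop [197.10528713 265.19990558] [201.92065277 161.26714937]
```

View pics/e.png

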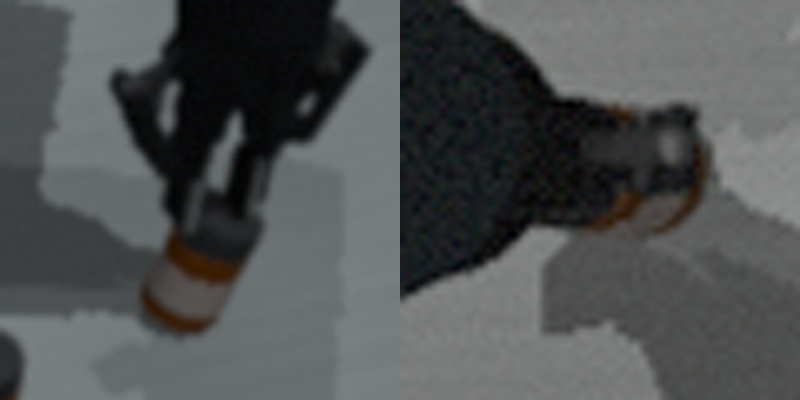

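The picture shows the +y finger on top of the lid and the −y finger on its side, with the jar tilted about 25°, which is below its tipping point. It was a mid-descent grip. I'll unload it and open slowly so the jar rights itself.

move_arm:
  increments:
    - [[0.3, 0, 0, -0.06, 0, 0, 0], [0.33, 0, 0, -0.02, 0, 0, 0], [0.37, 0, 0, 0, 0, 0, 0], [0.41, 0, 0, 0, 0, 0, 0], [0.45, 0, 0, 0, 0, 0, 0], [0.5, 0, 0, 0, 0, 0, 0], [0.55, 0, 0, 0, 0, 0, 0], [0.6, 0, 0, 0, 0, 0, 0]]
  newtons: 20

```text
t: 5.85
tcp_pos: [368.6, 316.5, 32.8]
eef_rot: [[1.0, -0.002, 0.0], [-0.002, -1.0, 0.0], [0.0, -0.0, -1.0]]
contact_force: [0.3, 0.5, -0.0]
gripper_width: 51.4
```

Run:
```python
from h import *
b=capture("scene");a=capture("top")
cv2.imwrite("pics/f.png",np.hstack([cv2.resize(b[100:180,350:430],(400,400),interpolation=cv2.INTER_CUBIC),cv2.resize(a[250:310,110:170],(400,400),interpolation=cv2.INTER_CUBIC)]))
for m in("scene","top"):
  for r in nets.masks_of(m,"jar_a"): print(m,r["xy"],r["p"],fit("jar",[370,314,0],{m:r["region"]}))
```

```text
scene [345.0, 178.4] 0.66 (array([370., 314.]), np.float64(0.0))
scene [389.8, 152.6] 0.55 (array([367.7, 315. ]), np.float64(0.84))
scene [233.9, 237.7] 0.23 (array([370., 314.]), np.float64(0.0))
top [206.1, 246.4] 0.73 (array([370., 314.]), np.float64(0.0))
```

View pics/f.png

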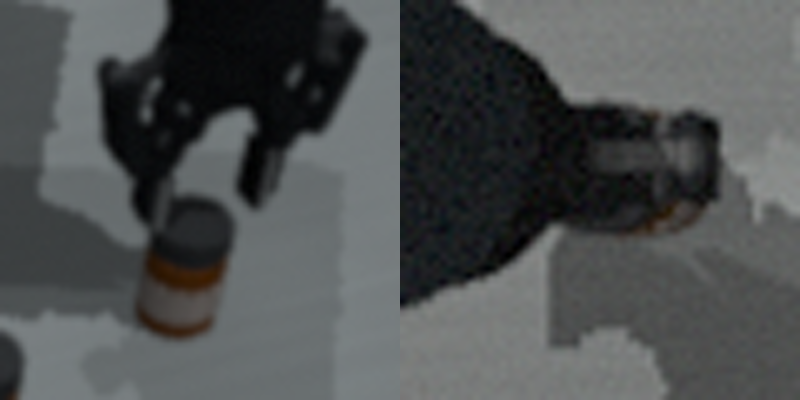

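Run:
```python
from h import *
for z in(30,40,50,60): print(z,[(proj("scene",[369,y,z])-[350,100])*5 for y in(287,291,342,349)])
```

```text
30 [array([134.91297506, 280.34232057]), array([141.71413326, 278.72290328]), array([227.62153621, 258.26757349]), array([239.29711433, 255.48751272])]
40 [array([137.74874855, 266.02065655]), array([144.59325684, 264.4003002 ]), array([231.04286272, 243.93437907]), array([242.79136362, 241.15306051])]
50 [array([140.62257768, 251.50679796]), array([147.51099109, 249.88562301]), array([234.50966975, 229.41065004]), array([246.3320071 , 226.62828551])]
60 [array([143.53523369, 236.79684984]), array([150.46811792, 235.17498188]), array([238.02287024, 214.69256174]), array([249.91997494, 211.90937191])]
```

move_arm:
  increments:
    - [[0.7, 0, 0, -0.5, 0, 0, 0], [0.85, 0, 0, -0.5, 0, 0, 0], [0.95, 0, 0, -0.6, 0, 0, 0], [0.95, -0.6, 0, -0.6, 0, 0, 0], [0.95, -0.6, 0, 0, 0, 0, 0], [0.95, 0, 0, 0, 0, 0, 0], [0.95, 0, 0, 0, 0, 0, 0]]

```text
t: 6.92
tcp_pos: [296.6, 316.6, 164.8]
eef_rot: [[1.0, -0.001, 0.0], [-0.001, -1.0, 0.0], [0.0, -0.0, -1.0]]
contact_force: [0.8, -0.0, -0.2]
gripper_width: 81.1
```

Run:
```python
from h import *
b=capture("scene");a=capture("top")
cv2.imwrite("pics/g.png",np.hstack([cv2.resize(b[100:180,350:430],(400,400),interpolation=cv2.INTER_CUBIC),cv2.resize(a[245:305,110:170],(400,400),interpolation=cv2.INTER_CUBIC)]))
for m in("scene","top"):
  for r in nets.masks_of(m,"jar_a"): print(m,r["xy"],r["p"],fit("jar",[370,314,0],{m:r["region"]}))
```

```text
scene [389.9, 153.1] 0.88 (array([369.3, 314.8]), np.float64(0.938))
scene [342.6, 178.7] 0.76 (array([370., 314.]), np.float64(0.0))
scene [233.0, 236.9] 0.57 (array([370., 314.]), np.float64(0.0))
top [141.8, 275.4] 0.74 (array([371. , 313.6]), np.float64(0.933))
top [206.3, 245.1] 0.56 (array([370., 314.]), np.float64(0.0))
```

View pics/g.png

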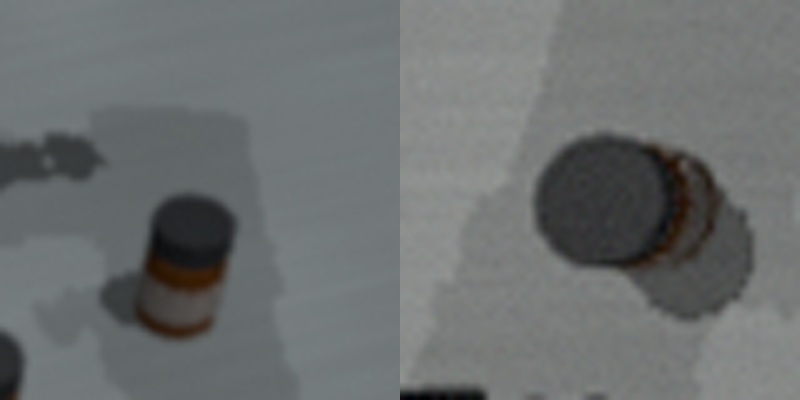

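The jar is upright again at (370, 314). The fingertips stood well above the reported TCP when open, so this time I'll grip lower and settle before closing.

move_arm:
  increments:
    - [[0.95, 0.61, 0.04, 0, 0, 0, 0], [0.95, 0.61, 0, 0, 0, 0, 0], [0.95, 0, 0, 0.8, 0, 0, 0], [0.95, 0, 0, 0.8, 0, 0, 0], [0.95, 0, 0, 0.6, 0, 0, 0], [0.95, 0, 0, 0.3, 0, 0, 0], [0.95, 0, 0, 0, 0, 0, 0], [0.95, 0, 0, 0, 0, 0, 0]]
  newtons: 40

```text
t: 8.12
tcp_pos: [370.4, 314.5, 15.5]
eef_rot: [[1.0, -0.002, 0.001], [-0.002, -1.0, 0.001], [0.001, -0.001, -1.0]]
contact_force: [0.1, 0.3, 1.2]
gripper_width: 81.1
```

move_arm:
  increments:
    - [[0.6, 0, 0, 0, 0, 0, 0], [0.6, 0, 0, 0, 0, 0, 0], [0.3, 0, 0, 0, 0, 0, 0], [0.3, 0, 0, 0, 0, 0, 0], [0.3, 0, 0, 0, 0, 0, 0], [0.3, 0, 0, 0, 0, 0, 0]]

```text
t: 8.88
tcp_pos: [370.1, 314.3, 15.6]
eef_rot: [[1.0, -0.001, 0.001], [-0.001, -1.0, 0.001], [0.001, -0.001, -1.0]]
contact_force: [-1.4, -1.3, 5.7]
gripper_width: 43.1
```

move_arm:
  increments:
    - [[0.3, 0, 0, -0.5, 0, 0, 0], [0.3, 0, 0, -0.5, 0, 0, 0], [0.3, 0.63, -0.14, -0.5, 0, 0, 0], [0.3, 0.63, -0.14, 0, 0, 0, 0], [0.3, 0.63, -0.14, 0, 0, 0, 0], [0.3, 0.63, -0.13, 0, 0, 0, 0], [0.3, 0.64, -0.12, 0, 0, 0, 0], [0.3, 0, 0, 0, 0, 0, 0]]

```text
t: 9.88
tcp_pos: [560.7, 353.4, 102.4]
eef_rot: [[1.0, -0.004, -0.002], [-0.004, -1.0, -0.002], [-0.002, 0.002, -1.0]]
contact_force: [-0.4, -0.1, -1.9]
gripper_width: 43.2
```

move_arm:
  increments:
    - [[0.3, 0, 0, 0.5, 0, 0, 0], [0.3, 0, 0, 0.5, 0, 0, 0], [0.3, 0, 0, 0.2, 0, 0, 0], [0.3, 0, 0, 0.1, 0, 0, 0], [0.3, 0, 0, 0, 0, 0, 0], [0.3, 0, 0, 0, 0, 0, 0]]

```text
t: 10.62
tcp_pos: [560.0, 354.4, 28.1]
eef_rot: [[1.0, -0.001, 0.002], [-0.001, -1.0, 0.001], [0.002, -0.001, -1.0]]
contact_force: [0.3, -0.7, -1.5]
gripper_width: 43.0
```

move_arm:
  increments:
    - [[0.3, 0, 0, 0.06, 0, 0, 0], [0.3, 0, 0, 0.05, 0, 0, 0], [0.3, 0, 0, 0, 0, 0, 0]]

```text
t: 11.0
tcp_pos: [559.8, 354.0, 20.7]
eef_rot: [[1.0, -0.001, 0.001], [-0.001, -1.0, 0.0], [0.001, -0.0, -1.0]]
contact_force: [0.3, -0.1, 1.7]
gripper_width: 43.0
```

move_arm:
  increments:
    - [[0.6, 0, 0, 0, 0, 0, 0], [0.72, 0, 0, 0, 0, 0, 0], [0.72, 0, 0, 0, 0, 0, 0], [0.72, 0, 0, -0.4, 0, 0, 0], [0.72, 0, 0, -0.7, 0, 0, 0], [0.85, 0, 0, -0.6, 0, 0, 0], [0.85, -0.7, 0.7, 0, 0, 0, 0]]

```text
t: 11.88
tcp_pos: [520.9, 315.1, 125.0]
eef_rot: [[1.0, -0.001, 0.007], [-0.001, -1.0, 0.005], [0.007, -0.005, -1.0]]
contact_force: [-0.8, 0.5, 0.8]
gripper_width: 72.2
```

move_arm:
  increments:
    - [[0.85, -0.5, 0.8, 0, 0, 0, 0], [0.85, -0.5, 0.8, 0, 0, 0, 0], [0.85, -0.5, 0.8, 0, 0, 0, 0], [0.85, 0, 0, 0, 0, 0, 0], [0.85, 0, 0, 0, 0, 0, 0]]

```text
t: 12.5
tcp_pos: [427.5, 168.3, 122.7]
eef_rot: [[1.0, -0.002, 0.001], [-0.002, -1.0, 0.001], [0.001, -0.001, -1.0]]
contact_force: [-0.1, -0.1, 0.1]
gripper_width: 72.7
```

Run:
```python
from h import *
a=capture("top");b=capture("scene")
o=np.hstack([cv2.resize(a[150:300,100:250],(400,400),interpolation=cv2.INTER_CUBIC),cv2.resize(b[130:250,320:470],(400,400),interpolation=cv2.INTER_CUBIC)])
cv2.imwrite("pics/i.png",o)
for m in("scene","top"):
  for r in nets.masks_of(m,"jar_a"):
    g=min([(560,354),(428,168)],key=lambda g:np.hypot(*(proj(m,[*g,33])-r["xy"])));print(m,r["p"],fit("jar",[*g,0],{m:r["region"]}))
print(bot.get_obs()["tcp_pos"])
```

```text
scene 0.71 (array([553.8, 358.7]), np.float64(0.908))
scene 0.47 (array([428., 168.]), np.float64(0.0))
top 0.62 (array([420.1, 164. ]), np.float64(0.536))
[427.51802324 168.84216135 121.97366971]
```

View pics/i.png

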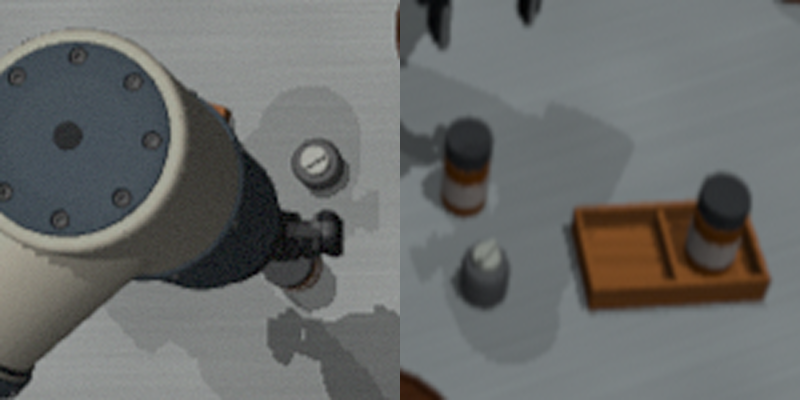

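Jar 1 stands upright in the right bay (crop px 715,220). On to jar 2.

move_arm:
  increments:
    - [[0.85, 0, 0.02, 0.7, 0, 0, 0], [0.85, 0, 0, 0.6, 0, 0, 0], [0.85, 0, 0, 0.35, 0, 0, 0], [0.85, 0, 0, 0.12, 0, 0, 0], [0.85, 0, 0, 0, 0, 0, 0], [0.85, 0, 0, 0, 0, 0, 0], [0.6, 0, 0, 0, 0, 0, 0], [0.3, 0, 0, 0, 0, 0, 0]]

```text
t: 13.7
tcp_pos: [427.7, 167.2, 16.9]
eef_rot: [[1.0, -0.001, 0.001], [-0.001, -1.0, 0.001], [0.001, -0.001, -1.0]]
contact_force: [-1.2, 0.5, 2.7]
gripper_width: 42.5
```

move_arm:
  increments:
    - [[0.3, 0, 0, 0, 0, 0, 0], [0.3, 0, 0, 0, 0, 0, 0], [0.3, 0, 0, 0, 0, 0, 0], [0.3, 0, 0, 0, 0, 0, 0]]

```text
t: 14.2
tcp_pos: [427.6, 167.2, 16.9]
eef_rot: [[1.0, -0.001, 0.001], [-0.001, -1.0, 0.001], [0.001, -0.001, -1.0]]
contact_force: [-0.4, -0.1, 5.8]
gripper_width: 42.7
```

move_arm:
  increments:
    - [[0.3, 0, 0, -0.5, 0, 0, 0], [0.3, 0, 0, -0.5, 0, 0, 0], [0.3, 0, -0.47, -0.5, 0, 0, 0], [0.3, 0.46, -0.47, 0, 0, 0, 0], [0.3, 0.46, -0.47, 0, 0, 0, 0], [0.3, 0.47, -0.47, 0, 0, 0, 0], [0.3, 0.47, 0, 0, 0, 0, 0], [0.3, 0, 0, 0, 0, 0, 0]]

```text
t: 15.2
tcp_pos: [539.6, 279.4, 104.5]
eef_rot: [[1.0, -0.003, -0.002], [-0.003, -1.0, -0.001], [-0.002, 0.001, -1.0]]
contact_force: [-0.6, -0.1, -2.2]
gripper_width: 43.0
```

move_arm:
  increments:
    - [[0.3, 0, 0, 0.5, 0, 0, 0], [0.3, 0, 0, 0.5, 0, 0, 0], [0.3, 0, 0, 0.25, 0, 0, 0], [0.3, 0, 0, 0.1, 0, 0, 0], [0.3, 0, 0, 0, 0, 0, 0], [0.3, 0, 0, 0.03, 0, 0, 0], [0.3, 0, 0, 0, 0, 0, 0]]

```text
t: 16.08
tcp_pos: [539.2, 279.8, 23.8]
eef_rot: [[1.0, -0.002, 0.001], [-0.002, -1.0, 0.001], [0.001, -0.001, -1.0]]
contact_force: [-0.8, -0.1, -2.1]
gripper_width: 42.8
```

move_arm:
  increments:
    - [[0.3, 0, 0, 0.03, 0, 0, 0], [0.3, 0, 0, 0, 0, 0, 0], [0.6, 0, 0, 0, 0, 0, 0], [0.7, 0, 0, 0, 0, 0, 0], [0.7, 0, 0, 0, 0, 0, 0], [0.7, 0, 0, -0.4, 0, 0, 0], [0.7, 0, 0, -0.7, 0, 0, 0], [0.8, 0, 0, -0.6, 0, 0, 0]]

```text
t: 17.08
tcp_pos: [539.0, 279.5, 124.9]
eef_rot: [[1.0, -0.002, 0.001], [-0.002, -1.0, 0.0], [0.001, -0.0, -1.0]]
contact_force: [0.8, 0.7, -0.0]
gripper_width: 68.2
```

move_arm:
  increments:
    - [[0.95, -0.25, 0.8, 0, 0, 0, 0], [0.95, -0.25, 0.8, 0, 0, 0, 0], [0.95, -0.25, 0.8, 0, 0, 0, 0], [0.95, -0.25, 0.8, 0, 0, 0, 0], [0.95, -0.25, 0.8, 0, 0, 0, 0], [0.95, -0.25, 0.8, 0, 0, 0, 0], [0.95, -0.25, 0.8, 0, 0, 0, 0], [0.95, -0.2, 0.8, 0, 0, 0, 0]]

```text
t: 18.08
tcp_pos: [420.5, -105.7, 123.7]
eef_rot: [[1.0, -0.001, 0.001], [-0.001, -1.0, 0.0], [0.001, -0.0, -1.0]]
contact_force: [0.7, -0.5, -0.2]
gripper_width: 81.0
```

move_arm:
  increments:
    - [[0.95, -0.2, 0.93, 0, 0, 0, 0], [0.95, 0, 0, 0, 0, 0, 0], [0.95, 0, 0, 0, 0, 0, 0]]

```text
t: 18.45
tcp_pos: [409.1, -160.1, 123.4]
eef_rot: [[1.0, -0.003, 0.0], [-0.003, -1.0, 0.0], [0.0, -0.0, -1.0]]
contact_force: [-0.2, -0.9, -1.2]
gripper_width: 81.2
```

move_arm:
  increments:
    - [[0.95, 0.02, 0, 0.7, 0, 0, 0], [0.95, 0, 0, 0.7, 0, 0, 0], [0.95, 0, 0, 0.4, 0, 0, 0], [0.95, 0, 0, 0.2, 0, 0, 0], [0.95, 0, 0, 0, 0, 0, 0], [0.95, 0, 0, 0, 0, 0, 0], [0.7, 0, 0, 0, 0, 0, 0], [0.5, 0, 0, 0, 0, 0, 0]]

```text
t: 19.45
tcp_pos: [412.9, -161.0, 5.9]
eef_rot: [[1.0, 0.0, 0.005], [0.0, -1.0, -0.002], [0.005, 0.002, -1.0]]
contact_force: [-0.3, -4.5, 19.3]
gripper_width: 46.7
```

move_arm:
  increments:
    - [[0.4, 0, 0, 0, 0, 0, 0], [0.4, 0, 0, 0, 0, 0, 0], [0.4, 0, 0, 0, 0, 0, 0], [0.4, 0, 0, 0, 0, 0, 0]]

```text
t: 19.95
tcp_pos: [410.1, -160.1, 3.2]
eef_rot: [[1.0, -0.002, -0.0], [-0.002, -1.0, 0.0], [-0.0, -0.0, -1.0]]
contact_force: [-0.6, -0.0, 0.7]
gripper_width: 34.6
```

Run:
```python
from h import *
a=capture("top");b=capture("scene")
o=np.hstack([cv2.resize(a[210:310,320:420],(400,400),interpolation=cv2.INTER_CUBIC),cv2.resize(b[160:260,150:250],(400,400),interpolation=cv2.INTER_CUBIC)])
cv2.imwrite("pics/j.png",o)
```

```text
(no output)
```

View pics/j.png

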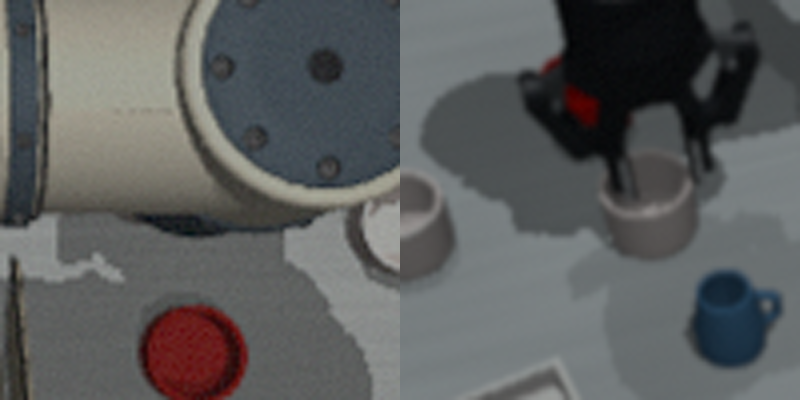

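The cup is upright, but the −y finger is inside it: the tips passed over the rim while closing. I'll raise the gripper and measure where the tips really are relative to the TCP.

move_arm:
  increments:
    - [[0.4, 0, 0, -0.6, 0, 0, 0], [0.4, 0, 0, -0.6, 0, 0, 0], [0.65, 0, 0, 0, 0, 0, 0], [0.65, 0, 0, 0, 0, 0, 0], [0.65, 0, 0, 0, 0, 0, 0]]

```text
t: 20.68
tcp_pos: [409.5, -160.0, 74.4]
eef_rot: [[1.0, -0.002, -0.002], [-0.002, -1.0, 0.0], [-0.002, -0.0, -1.0]]
contact_force: [-0.5, 0.5, -0.7]
gripper_width: 55.5
```

Run:
```python
from h import *
b=capture("scene");a=capture("top");o=bot.get_obs();t=o["tcp_pos"];w=o["gripper_width"];print(t,w)
im=cv2.resize(b[150:260,160:260],(600,660),interpolation=cv2.INTER_CUBIC)[:600]
for s,c in((1,(0,255,0)),(-1,(0,0,255))):
  for k in(0,10,20,30,40):
    q=(proj("scene",t+[0,s*w/2,k])-[160,150])*6+2.5;cv2.circle(im,tuple(int(v) for v in q),3,c,-1)
cv2.imwrite("pics/k.png",im)
print(seek("cup","cup_a",(410,-160)))
```

```text
[ 409.7556728  -160.01625638   74.59003286] 55.654582875024296
((array([ 408.2, -169.4]), np.float64(0.499)), [('scene', [408.2, -169.4]), ('top', [403.5, -154.2])])
```

View pics/k.png

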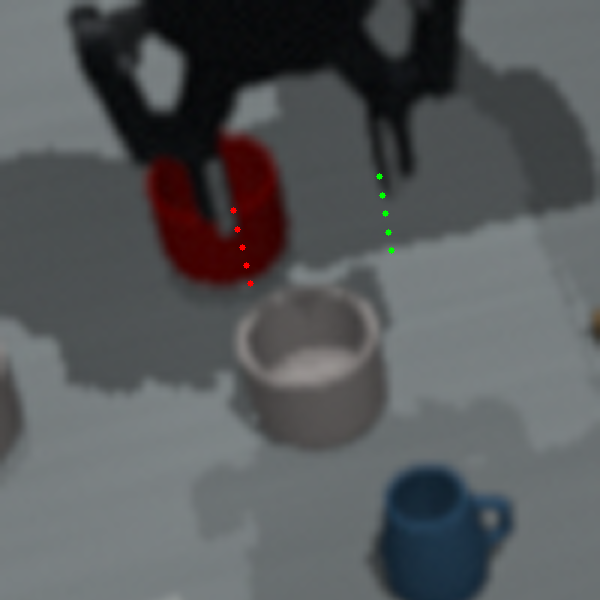

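The tips appear about 25–30 mm above the reported TCP. I'll probe the free table at (440,-240) gently to get the true offset.

Run:
```python
from h import *
print("cup rim centre",ray("scene",(211.3,205.5),42))
```

```text
cup rim centre [ 413.1 -169.8]
```

move_arm:
  increments:
    - [[0.65, 0.5, 0.67, 0, 0, 0, 0], [0.65, 0, 0.67, 0, 0, 0, 0], [0.65, 0, 0, 0.6, 0, 0, 0], [0.65, 0, 0, 0.5, 0, 0, 0], [0.65, 0, 0, 0.1, 0, 0, 0], [0.65, 0, 0, 0, 0, 0, 0], [0.65, 0, 0, 0, 0, 0, 0]]

```text
t: 21.75
tcp_pos: [441.3, -240.7, 4.7]
eef_rot: [[1.0, -0.001, 0.002], [-0.001, -1.0, -0.001], [0.002, 0.001, -1.0]]
contact_force: [0.6, -0.1, 0.5]
gripper_width: 55.4
```

move_arm:
  increments:
    - [[0.65, 0, 0, 0.07, 0, 0, 0], [0.65, 0, 0, 0, 0, 0, 0], [0.65, 0, 0, 0, 0, 0, 0]]

```text
t: 22.12
tcp_pos: [440.3, -240.5, -0.6]
eef_rot: [[1.0, -0.002, 0.0], [-0.002, -1.0, -0.0], [0.0, 0.0, -1.0]]
contact_force: [0.2, -0.3, 0.7]
gripper_width: 55.7
```

move_arm:
  increments:
    - [[0.65, 0, 0, 0.08, 0, 0, 0], [0.65, 0, 0, 0, 0, 0, 0], [0.65, 0, 0, 0, 0, 0, 0]]

```text
t: 22.5
tcp_pos: [440.1, -240.5, -5.7]
eef_rot: [[1.0, -0.002, -0.0], [-0.002, -1.0, -0.0], [-0.0, 0.0, -1.0]]
contact_force: [0.3, -0.4, -0.4]
gripper_width: 55.7
```

move_arm:
  increments:
    - [[0.65, 0, 0, 0.08, 0, 0, 0], [0.65, 0, 0, 0, 0, 0, 0], [0.65, 0, 0, 0, 0, 0, 0]]

```text
t: 22.88
tcp_pos: [440.2, -240.5, -10.5]
eef_rot: [[1.0, -0.002, -0.0], [-0.002, -1.0, -0.0], [-0.0, 0.0, -1.0]]
contact_force: [-0.4, -1.0, 0.1]
gripper_width: 55.5
```

move_arm:
  increments:
    - [[0.65, 0, 0, 0.08, 0, 0, 0], [0.65, 0, 0, 0, 0, 0, 0], [0.65, 0, 0, 0, 0, 0, 0]]

```text
t: 23.25
tcp_pos: [440.2, -240.5, -15.3]
eef_rot: [[1.0, -0.002, -0.0], [-0.002, -1.0, -0.0], [-0.0, 0.0, -1.0]]
contact_force: [0.1, -0.4, 0.4]
gripper_width: 55.1
```

move_arm:
  increments:
    - [[0.65, 0, 0, 0.07, 0, 0, 0], [0.65, 0, 0, 0, 0, 0, 0], [0.65, 0, 0, 0, 0, 0, 0]]

```text
t: 23.62
tcp_pos: [440.2, -240.5, -19.5]
eef_rot: [[1.0, -0.002, -0.0], [-0.002, -1.0, -0.0], [-0.0, 0.0, -1.0]]
contact_force: [1.0, 0.6, 0.6]
gripper_width: 55.6
```

move_arm:
  increments:
    - [[0.65, 0, 0, 0.06, 0, 0, 0], [0.65, 0, 0, 0, 0, 0, 0], [0.65, 0, 0, 0, 0, 0, 0]]

```text
t: 24.0
tcp_pos: [440.2, -240.5, -23.1]
eef_rot: [[1.0, -0.002, -0.0], [-0.002, -1.0, 0.0], [-0.0, -0.0, -1.0]]
contact_force: [0.4, 0.2, -0.3]
gripper_width: 55.3
```

move_arm:
  increments:
    - [[0.65, 0, 0, 0.06, 0, 0, 0], [0.65, 0, 0, 0, 0, 0, 0], [0.65, 0, 0, 0, 0, 0, 0]]

```text
t: 24.38
tcp_pos: [440.2, -240.5, -26.7]
eef_rot: [[1.0, -0.002, -0.0], [-0.002, -1.0, 0.0], [-0.0, -0.0, -1.0]]
contact_force: [0.2, -0.6, -0.4]
gripper_width: 55.0
```

move_arm:
  increments:
    - [[0.65, 0, 0, 0.05, 0, 0, 0], [0.65, 0, 0, 0, 0, 0, 0], [0.65, 0, 0, 0, 0, 0, 0]]

```text
t: 24.75
tcp_pos: [440.2, -240.5, -29.7]
eef_rot: [[1.0, -0.002, -0.0], [-0.002, -1.0, 0.0], [-0.0, -0.0, -1.0]]
contact_force: [-0.8, 0.5, 0.3]
gripper_width: 55.6
```

move_arm:
  increments:
    - [[0.65, 0, 0, 0.05, 0, 0, 0], [0.65, 0, 0, 0, 0, 0, 0], [0.65, 0, 0, 0, 0, 0, 0]]

```text
t: 25.12
tcp_pos: [440.2, -240.5, -32.6]
eef_rot: [[1.0, -0.002, -0.0], [-0.002, -1.0, -0.0], [-0.0, 0.0, -1.0]]
contact_force: [-0.6, 0.3, 0.3]
gripper_width: 55.6
```

Run:
```python
from h import *
b=capture("scene");a=capture("top");o=bot.get_obs();t=o["tcp_pos"];w=o["gripper_width"];print(t,w)
im=cv2.resize(b[170:270,130:230],(600,600),interpolation=cv2.INTER_CUBIC)
for s,c in((1,(0,255,0)),(-1,(0,0,255))):
  for k in(0,10,20,30,40):
    q=(proj("scene",t+[0,s*w/2,k])-[130,170])*6+2.5;cv2.circle(im,tuple(int(v) for v in q),3,c,-1)
cv2.imwrite("pics/l.png",im)
```

```text
[ 440.26525016 -240.52772892  -32.57454457] 55.72321578528592
```

View pics/l.png

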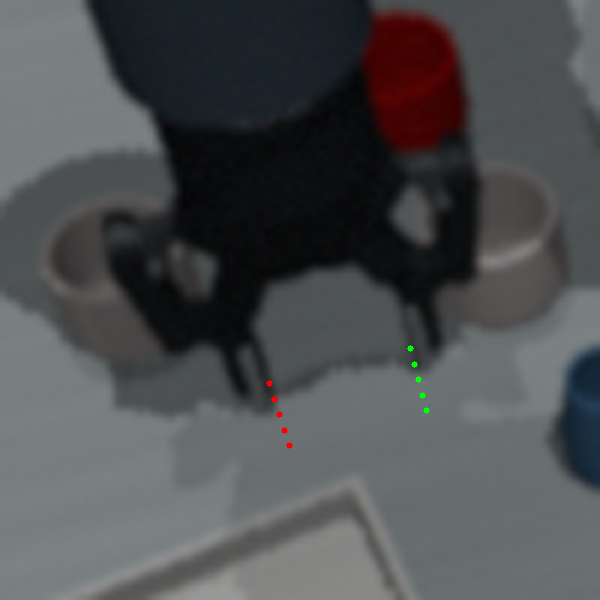

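move_arm:
  increments:
    - [[0.65, 0, 0, 0.05, 0, 0, 0], [0.65, 0, 0, 0, 0, 0, 0], [0.65, 0, 0, 0, 0, 0, 0]]

```text
t: 25.6
tcp_pos: [440.2, -240.5, -35.7]
eef_rot: [[1.0, -0.002, -0.0], [-0.002, -1.0, 0.0], [-0.0, -0.0, -1.0]]
contact_force: [0.3, 0.3, -0.8]
gripper_width: 55.4
```

move_arm:
  increments:
    - [[0.65, 0, 0, 0.05, 0, 0, 0], [0.65, 0, 0, 0, 0, 0, 0], [0.65, 0, 0, 0, 0, 0, 0]]

```text
t: 25.98
tcp_pos: [440.6, -240.7, -37.0]
eef_rot: [[1.0, -0.001, 0.001], [-0.001, -1.0, -0.001], [0.001, 0.001, -1.0]]
contact_force: [-4.5, 2.9, 14.9]
gripper_width: 55.7
```

Contact is at a reported −36.5 mm, so at this opening the tips sit about 36 mm above the reported TCP. I'll allow for that and re-approach cup 1 at about (413,-170).

move_arm:
  increments:
    - [[0.65, 0, 0, -0.4, 0, 0, 0], [0.65, 0, 0, -0.9, 0, 0, 0], [0.9, -0.45, -0.5, 0, 0, 0, 0], [0.95, 0, -0.68, 0, 0, 0, 0], [0.95, 0, 0, 0, 0, 0, 0], [0.95, 0, 0, 0, 0, 0, 0]]

```text
t: 26.72
tcp_pos: [413.5, -169.8, 39.5]
eef_rot: [[1.0, -0.001, 0.0], [-0.001, -1.0, -0.0], [0.0, 0.0, -1.0]]
contact_force: [0.2, 0.6, 0.6]
gripper_width: 81.2
```

Run:
```python
from h import *
b=capture("scene");capture("top");o=bot.get_obs();print(o["tcp_pos"],o["gripper_width"])
for m in("scene","top"):
  for r in nets.masks_of(m,"cup_a"):
    print(m,np.round(r["xy"]),r["p"],fit("cup",[*ray(m,r["xy"],25),0],{m:r["region"]}))
```

```text
[ 413.39831906 -170.20357777   39.25371483] 81.21789761859587
scene [150. 216.] 0.88 (array([ 379.1, -313.2]), np.float64(0.924))
scene [201. 189.] 0.79 (array([ 311.3, -186.2]), np.float64(0.518))
scene [285. 184.] 0.79 (array([380. ,  42.2]), np.float64(0.934))
scene [213. 213.] 0.78 (array([ 408.8, -170.4]), np.float64(0.851))
top [368. 301.] 0.8 (array([ 310.3, -190.1]), np.float64(0.896))
top [423. 269.] 0.55 (array([ 378. , -315.3]), np.float64(0.864))
top [255. 267.] 0.38 (array([380.6,  43.1]), np.float64(0.145))
top [422. 180.] 0.24 (array([ 588.4, -359. ]), np.float64(0.354))
```

move_arm:
  increments:
    - [[0.95, -0.05, 0, 0.5, 0, 0, 0], [0.95, 0, 0, 0.4, 0, 0, 0], [0.95, 0, 0, 0.19, 0, 0, 0], [0.95, 0, 0, 0, 0, 0, 0], [0.95, 0, 0, 0, 0, 0, 0], [0.7, 0, 0, 0, 0, 0, 0], [0.5, 0, 0, 0, 0, 0, 0], [0.5, 0, 0, 0, 0, 0, 0]]

```text
t: 27.92
tcp_pos: [411.1, -169.8, -25.0]
eef_rot: [[1.0, -0.001, 0.002], [-0.001, -1.0, -0.0], [0.002, 0.0, -1.0]]
contact_force: [-1.5, -0.2, 5.1]
gripper_width: 54.4
```

move_arm:
  increments:
    - [[0.5, 0, 0, 0, 0, 0, 0], [0.5, 0, 0, 0, 0, 0, 0]]

```text
t: 28.18
tcp_pos: [411.1, -169.8, -25.0]
eef_rot: [[1.0, -0.001, 0.002], [-0.001, -1.0, -0.0], [0.002, 0.0, -1.0]]
contact_force: [-1.0, 0.7, 6.8]
gripper_width: 54.5
```

move_arm:
  increments:
    - [[0.5, 0, 0, -0.5, 0, 0, 0], [0.5, 0, 0, -0.6, 0, 0, 0], [0.5, 0.3, -0.6, -0.4, 0, 0, 0], [0.5, 0.7, -0.6, 0, 0, 0, 0], [0.5, 0.8, -0.5, 0, 0, 0, 0], [0.5, 0.8, -0.5, 0, 0, 0, 0], [0.5, 0.8, -0.4, 0, 0, 0, 0], [0.5, 0.8, -0.08, 0, 0, 0, 0]]

```text
t: 29.18
tcp_pos: [664.0, -7.3, 64.0]
eef_rot: [[1.0, 0.0, 0.0], [0.0, -1.0, 0.0], [0.0, -0.0, -1.0]]
contact_force: [1.4, 0.5, 0.5]
gripper_width: 54.4
```

move_arm:
  increments:
    - [[0.5, 0.25, 0, 0.3, 0, 0, 0], [0.5, 0, 0, 0.4, 0, 0, 0], [0.5, 0, 0, 0.4, 0, 0, 0], [0.5, 0, 0, 0.2, 0, 0, 0], [0.5, 0, 0, 0, 0, 0, 0], [0.5, 0, 0, 0, 0, 0, 0]]

```text
t: 29.92
tcp_pos: [678.4, -9.3, -12.7]
eef_rot: [[1.0, -0.001, 0.002], [-0.001, -1.0, 0.0], [0.002, -0.0, -1.0]]
contact_force: [0.7, -0.2, -0.4]
gripper_width: 54.5
```

move_arm:
  increments:
    - [[0.5, 0, 0, 0.07, 0, 0, 0], [0.5, 0, 0, 0.05, 0, 0, 0], [0.5, 0, 0, 0, 0, 0, 0], [0.5, 0, 0, 0, 0, 0, 0]]

```text
t: 30.42
tcp_pos: [677.9, -9.2, -19.9]
eef_rot: [[1.0, -0.001, 0.001], [-0.001, -1.0, -0.0], [0.001, 0.0, -1.0]]
contact_force: [-2.7, 1.5, 5.2]
gripper_width: 54.5
```

move_arm:
  increments:
    - [[0.7, 0, 0, 0, 0, 0, 0], [0.85, 0, 0, 0, 0, 0, 0], [0.85, 0, 0, 0, 0, 0, 0], [0.85, 0, 0, -0.4, 0, 0, 0], [0.85, 0, 0, -0.6, 0, 0, 0], [0.85, -0.7, 0.5, -0.5, 0, 0, 0], [0.95, -0.7, 0.6, 0, 0, 0, 0], [0.95, -0.7, 0.6, 0, 0, 0, 0]]

```text
t: 31.42
tcp_pos: [550.3, -111.9, 69.2]
eef_rot: [[1.0, -0.001, 0.001], [-0.001, -1.0, -0.0], [0.001, 0.0, -1.0]]
contact_force: [0.8, -0.6, 0.7]
gripper_width: 80.8
```

move_arm:
  increments:
    - [[0.95, -0.6, 0.7, 0, 0, 0, 0], [0.95, -0.6, 0.7, 0, 0, 0, 0], [0.95, -0.6, 0.7, 0, 0, 0, 0], [0.95, -0.6, 0.7, 0, 0, 0, 0], [0.95, -0.46, 0.6, 0, 0, 0, 0], [0.95, 0, 0, 0, 0, 0, 0], [0.95, 0, 0, 0, 0, 0, 0]]

```text
t: 32.3
tcp_pos: [379.6, -314.8, 68.8]
eef_rot: [[1.0, -0.002, 0.0], [-0.002, -1.0, -0.0], [0.0, 0.0, -1.0]]
contact_force: [-0.5, -1.0, -0.3]
gripper_width: 81.2
```

Run:
```python
from h import *
b=capture("scene");a=capture("top");o=bot.get_obs();print(o["tcp_pos"],o["gripper_width"])
for m in("scene","top"):
  for r in nets.masks_of(m,"cup_a"):
    print(m,np.round(r["xy"]),r["p"],fit("cup",[*ray(m,r["xy"],25),0],{m:r["region"]}))
cv2.imwrite("pics/m.png",cv2.resize(b[100:340,100:420],(800,600),interpolation=cv2.INTER_CUBIC))
```

```text
[ 380.06308458 -314.27829775   68.78865006] 80.85483576479814
scene [313. 283.] 0.81 (array([675.6,  -5.9]), np.float64(0.967))
scene [198. 188.] 0.69 (array([ 308.7, -189.9]), np.float64(0.939))
scene [152. 216.] 0.62 (array([ 380. , -314.2]), np.float64(0.928))
scene [291. 182.] 0.62 (array([377.8,  42.9]), np.float64(0.877))
top [262. 264.] 0.95 (array([382.1,  42. ]), np.float64(0.948))
top [284. 142.] 0.9 (array([681.5,  -7.3]), np.float64(0.843))
```

View pics/m.png

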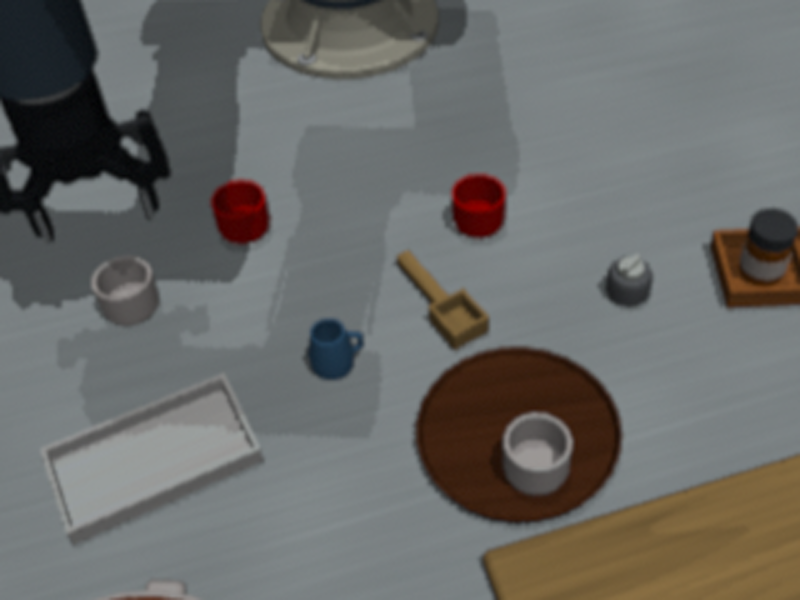

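Cup 1 stands in the tray (px 537,452) and the bystanders haven't moved. Now cup 2 at (125,290).

move_arm:
  increments:
    - [[0.95, 0, 0, 0.6, 0, 0, 0], [0.95, 0, 0, 0.5, 0, 0, 0], [0.95, 0, 0, 0.32, 0, 0, 0], [0.95, 0, 0, 0.15, 0, 0, 0], [0.95, 0, 0, 0, 0, 0, 0], [0.95, 0, 0, 0, 0, 0, 0], [0.7, 0, 0, 0, 0, 0, 0], [0.5, 0, 0, 0, 0, 0, 0]]

```text
t: 33.5
tcp_pos: [380.0, -315.1, -24.5]
eef_rot: [[1.0, -0.001, 0.001], [-0.001, -1.0, -0.001], [0.001, 0.001, -1.0]]
contact_force: [-0.8, 2.0, 3.6]
gripper_width: 54.2
```

move_arm:
  increments:
    - [[0.5, 0, 0, 0, 0, 0, 0], [0.5, 0, 0, 0, 0, 0, 0], [0.5, 0, 0, 0, 0, 0, 0], [0.5, 0, 0, 0, 0, 0, 0]]

```text
t: 34.0
tcp_pos: [380.0, -315.1, -24.5]
eef_rot: [[1.0, -0.001, 0.001], [-0.001, -1.0, -0.001], [0.001, 0.001, -1.0]]
contact_force: [0.3, 2.4, 4.9]
gripper_width: 54.1
```

move_arm:
  increments:
    - [[0.5, 0, 0, -0.5, 0, 0, 0], [0.5, 0, 0, -0.6, 0, 0, 0], [0.5, 0.4, -0.7, -0.4, 0, 0, 0], [0.5, 0.5, -0.8, 0, 0, 0, 0], [0.5, 0.5, -0.8, 0, 0, 0, 0], [0.5, 0.5, -0.8, 0, 0, 0, 0], [0.5, 0.5, -0.8, 0, 0, 0, 0], [0.5, 0.6, -0.7, 0, 0, 0, 0]]

```text
t: 35.0
tcp_pos: [560.3, -37.2, 64.7]
eef_rot: [[1.0, -0.001, -0.0], [-0.001, -1.0, 0.0], [-0.0, -0.0, -1.0]]
contact_force: [1.5, -0.8, -0.3]
gripper_width: 54.0
```

move_arm:
  increments:
    - [[0.5, 0.63, -0.5, 0, 0, 0, 0], [0.5, 0, 0, 0.4, 0, 0, 0], [0.5, 0, 0, 0.4, 0, 0, 0], [0.5, 0, 0, 0.4, 0, 0, 0], [0.5, 0, 0, 0.2, 0, 0, 0], [0.5, 0, 0, 0, 0, 0, 0], [0.5, 0, 0, 0, 0, 0, 0]]

```text
t: 35.88
tcp_pos: [598.0, -9.1, -19.1]
eef_rot: [[1.0, -0.002, 0.001], [-0.002, -1.0, 0.0], [0.001, -0.0, -1.0]]
contact_force: [0.3, 0.5, -0.5]
gripper_width: 54.1
```

move_arm:
  increments:
    - [[0.5, 0, 0, 0.02, 0, 0, 0], [0.5, 0, 0, 0, 0, 0, 0], [0.7, 0, 0, 0, 0, 0, 0], [0.85, 0, 0, 0, 0, 0, 0], [0.85, 0, 0, 0, 0, 0, 0], [0.85, 0, 0, -0.4, 0, 0, 0], [0.85, 0, 0, -0.6, 0, 0, 0], [0.7, 0, 0, -0.5, 0, 0, 0]]

```text
t: 36.88
tcp_pos: [598.0, -9.2, 70.7]
eef_rot: [[1.0, -0.002, 0.001], [-0.002, -1.0, -0.0], [0.001, 0.0, -1.0]]
contact_force: [-0.2, -0.2, -0.1]
gripper_width: 59.5
```

move_arm:
  increments:
    - [[0.6, -0.7, 0.13, 0, 0, 0, 0], [0.6, -0.7, 0.13, 0, 0, 0, 0], [0.6, -0.76, 0.13, 0, 0, 0, 0], [0.6, 0, 0, 0, 0, 0, -0.09], [0.6, 0, 0, 0, 0, 0, -0.086], [0.6, 0, 0, 0, 0, 0, 0], [0.6, 0, 0, 0, 0, 0, 0]]

```text
t: 37.75
tcp_pos: [468.2, -32.3, 69.4]
eef_rot: [[0.963, 0.269, 0.0], [0.269, -0.963, 0.0], [0.0, -0.0, -1.0]]
contact_force: [1.2, 0.3, -1.3]
gripper_width: 51.3
```

Run:
```python
from h import *
b=capture("scene");a=capture("top");o=bot.get_obs();print(o["tcp_pos"],o["gripper_width"])
for m in("scene","top"):
  for r in nets.masks_of(m,"cup_a")[:3]:
    print(m,np.round(r["xy"]),r["p"],fit("cup",[*ray(m,r["xy"],25),0],{m:r["region"]}))
  for r in nets.masks_of(m,"scoop")[:1]: print("scoop",m,r["p"],fit("scoop",[468,-32,.27],{m:r["region"]},True))
im=cv2.resize(b[130:290,200:400],(800,640),interpolation=cv2.INTER_CUBIC)[:600]
R=o["eef_rot"]
for s,c in((1,(0,255,0)),(-1,(0,0,255))):
    q=(proj("scene",o["tcp_pos"]+s*25*R[:,1]-37*R[:,2])-[200,130])*4+1.5;cv2.circle(im,tuple(int(v) for v in q),3,c,-1)
cv2.imwrite("pics/n.png",im)
```

```text
[468.18337374 -32.33930828  69.28538148] 51.1680405143698
scene [315. 285.] 0.84 (array([675. ,  -6.8]), np.float64(0.937))
scene [303. 251.] 0.67 (array([593.5,  -6.8]), np.float64(0.964))
scene [198. 185.] 0.63 (array([ 309. , -190.7]), np.float64(0.885))
top [367. 300.] 0.87 (array([ 311.2, -190.4]), np.float64(0.902))
top [282. 138.] 0.79 (array([686.4,  -6.1]), np.float64(0.538))
top [265. 266.] 0.7 (array([381.7,  41.7]), np.float64(0.86))
scoop top 0.31 (array([468. , -32. ,  15.5]), np.float64(0.0))
```

View pics/n.png

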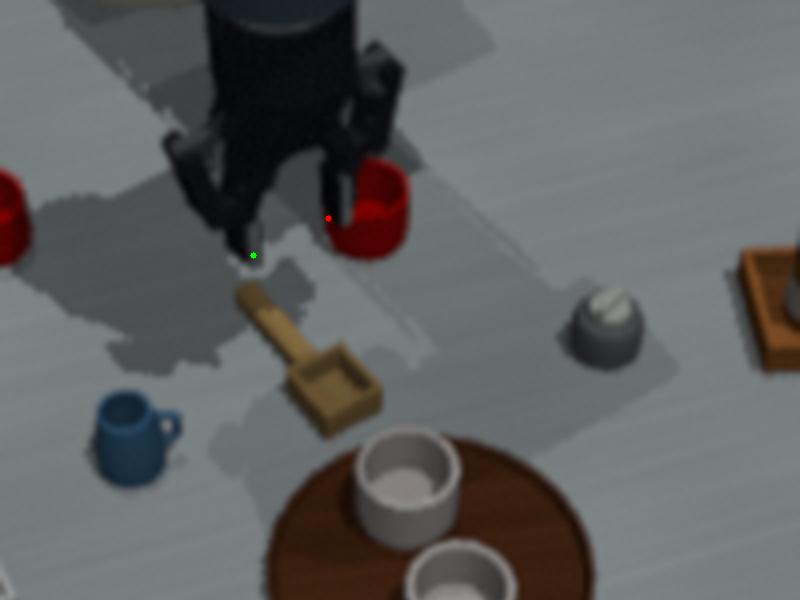

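Both cups stand in the tray (px 408,485 and 460,575), and the predicted tips (dots) match the fingers. Lowering onto the scoop handle.

move_arm:
  increments:
    - [[0.6, 0, 0, 0.6, 0, 0, 0], [0.6, 0, 0, 0.5, 0, 0, 0], [0.6, 0, 0, 0.35, 0, 0, 0], [0.6, 0, 0, 0.14, 0, 0, 0], [0.6, 0, 0, 0, 0, 0, 0], [0.6, 0, 0, 0, 0, 0, 0], [0.4, 0, 0, 0, 0, 0, 0], [0.1, 0, 0, 0, 0, 0, 0]]

```text
t: 39.05
tcp_pos: [468.5, -32.3, -25.6]
eef_rot: [[0.962, 0.271, 0.001], [0.271, -0.962, 0.0], [0.001, 0.0, -1.0]]
contact_force: [-0.4, 0.2, -0.3]
gripper_width: 17.6
```

move_arm:
  increments:
    - [[0.05, 0, 0, 0, 0, 0, 0], [0.05, 0, 0, 0, 0, 0, 0], [0.05, 0, 0, 0, 0, 0, 0], [0.05, 0, 0, 0, 0, 0, 0]]

```text
t: 39.55
tcp_pos: [468.6, -32.3, -25.4]
eef_rot: [[0.962, 0.272, 0.001], [0.272, -0.962, 0.0], [0.001, 0.0, -1.0]]
contact_force: [-1.6, 0.6, 5.8]
gripper_width: 14.7
```

move_arm:
  increments:
    - [[0.05, 0, 0, -0.4, 0, 0, 0], [0.05, 0, 0, -0.6, 0, 0, 0], [0.05, 0, 0, -0.6, 0, 0, 0], [0.05, 0, 0.5, 0, 0, 0, 0], [0.05, 0.05, 0.7, 0, 0, 0, 0], [0.05, 0.05, 0.7, 0, 0, 0, 0], [0.05, 0.05, 0.7, 0, 0, 0, 0], [0.05, 0.05, 0.7, 0, 0, 0, 0]]

```text
t: 40.55
tcp_pos: [533.5, -220.9, 69.5]
eef_rot: [[0.963, 0.271, -0.001], [0.271, -0.963, 0.0], [-0.001, -0.001, -1.0]]
contact_force: [-0.1, 0.4, -0.7]
gripper_width: 14.7
```

move_arm:
  increments:
    - [[0.05, 0.05, 0.7, 0, 0, 0, 0], [0.05, 0, 0.7, 0, 0, 0, 0], [0.05, 0, 0.27, 0, 0, 0, 0], [0.05, 0, 0, 0, 0, 0, 0.106], [0.05, 0, 0, 0, 0, 0, 0.106], [0.05, 0, 0, 0, 0, 0, 0.106], [0.05, 0, 0, 0, 0, 0, 0.106], [0.05, 0, 0, 0, 0, 0, 0.106]]

```text
t: 41.55
tcp_pos: [563.2, -314.5, 69.6]
eef_rot: [[0.846, -0.534, -0.001], [-0.534, -0.846, 0.001], [-0.001, -0.0, -1.0]]
contact_force: [-0.5, -0.1, -0.6]
gripper_width: 14.7
```

move_arm:
  increments:
    - [[0.05, 0, 0, 0, 0, 0, 0.106], [0.05, 0, 0, 0, 0, 0, 0.106], [0.05, 0, 0, 0, 0, 0, 0.106], [0.05, 0, 0, 0, 0, 0, 0.106], [0.05, 0, 0, 0, 0, 0, 0.106], [0.05, 0, 0, 0, 0, 0, 0], [0.05, 0, 0, 0, 0, 0, 0]]

```text
t: 42.42
tcp_pos: [563.4, -314.9, 69.8]
eef_rot: [[0.183, -0.983, -0.0], [-0.983, -0.183, 0.0], [-0.0, 0.0, -1.0]]
contact_force: [-0.8, 0.8, -1.0]
gripper_width: 14.1
```

Run:
```python
from h import *
b=capture("scene");o=bot.get_obs();print(o["tcp_pos"],o["gripper_width"])
cv2.imwrite("pics/o.png",cv2.resize(b[170:330,80:290],(788,600),interpolation=cv2.INTER_CUBIC))
```

```text
[ 563.46107393 -315.01817483   69.88792493] 14.475476341892229
```

View pics/o.png

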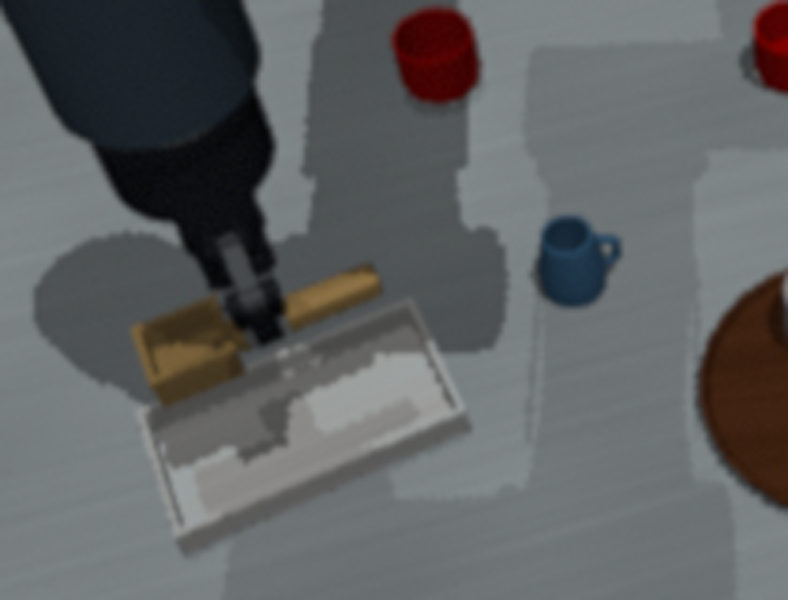

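The scoop is held level and parallel to the trough. Lowering it in.

move_arm:
  increments:
    - [[0.05, 0, 0, 0.5, 0, 0, 0], [0.05, 0, 0, 0.4, 0, 0, 0], [0.05, 0, 0, 0.3, 0, 0, 0], [0.05, 0, 0, 0.2, 0, 0, 0], [0.05, 0, 0, 0.1, 0, 0, 0], [0.05, 0, 0, 0, 0, 0, 0], [0.05, 0, 0, 0, 0, 0, 0], [0.05, 0, 0, 0, 0, 0, 0]]

```text
t: 43.48
tcp_pos: [564.0, -315.5, -19.3]
eef_rot: [[0.18, -0.984, 0.001], [-0.984, -0.18, -0.0], [0.001, -0.001, -1.0]]
contact_force: [-0.3, 0.0, -0.5]
gripper_width: 14.6
```

Going a little lower, then opening narrowly to 0.35 and lifting.

move_arm:
  increments:
    - [[0.05, 0, 0, 0.04, 0, 0, 0], [0.05, 0, 0, 0, 0, 0, 0], [0.05, 0, 0, 0, 0, 0, 0], [0.2, 0, 0, 0, 0, 0, 0], [0.35, 0, 0, 0, 0, 0, 0], [0.35, 0, 0, 0, 0, 0, 0], [0.35, 0, 0, -0.3, 0, 0, 0], [0.35, 0, 0, -0.6, 0, 0, 0]]

```text
t: 44.48
tcp_pos: [562.0, -314.7, 30.2]
eef_rot: [[0.179, -0.984, -0.004], [-0.984, -0.179, 0.002], [-0.002, 0.004, -1.0]]
contact_force: [0.3, -0.5, 0.0]
gripper_width: 30.6
```

move_arm:
  increments:
    - [[0.35, 0, 0, -0.8, 0, 0, 0], [0.35, 0, 0, -0.8, 0, 0, 0], [0.35, 0, 0.8, -0.5, 0, 0, 0], [0.35, 0, 0.9, 0, 0, 0, 0], [0.35, 0, 0.9, 0, 0, 0, 0], [0.35, 0, 0.9, 0, 0, 0, 0], [0.35, 0, 0, 0, 0, 0, 0], [0.35, 0, 0, 0, 0, 0, 0]]

```text
t: 45.48
tcp_pos: [357.1, -353.1, 157.8]
eef_rot: [[0.179, -0.984, 0.001], [-0.984, -0.179, -0.0], [0.0, -0.001, -1.0]]
contact_force: [-0.5, -0.4, 0.2]
gripper_width: 30.1
```

Run:
```python
from h import *
b=capture("scene");a=capture("top");o=bot.get_obs();print(o["t"],o["tcp_pos"],o["contact_force"],o["gripper_width"])
for m in("scene","top"):
  for n,k,gs in(("cup_a","cup",0),("jar_a","jar",0)):
    for r in nets.masks_of(m,n): print(m,k,round(r["p"],2),fit(k,[*ray(m,r["xy"],25),0],{m:r["region"]}))
  for r in nets.masks_of(m,"scoop")[:1]: print("scoop",m,r["p"],fit("scoop",[564,-315,np.radians(-80)],{m:r["region"]},True))
cv2.imwrite("pics/p.png",np.hstack([cv2.resize(b[130:350,80:500],(800,419),interpolation=cv2.INTER_CUBIC)]))
```

```text
45.575 [ 357.70619811 -352.90103366  157.38876051] [0.08832    0.17116436 0.131164  ] 29.92279967121271
scene cup 0.88 (array([ 308.1, -191.4]), np.float64(0.941))
scene cup 0.76 (array([675.1,  -7. ]), np.float64(0.917))
scene cup 0.69 (array([379. ,  41.3]), np.float64(0.896))
scene cup 0.68 (array([594.7,  -7.2]), np.float64(0.943))
scene jar 0.87 (array([553.7, 358.4]), np.float64(0.949))
scene jar 0.73 (array([533.2, 285.5]), np.float64(0.953))
scene jar 0.46 (array([570.5, 307.4]), np.float64(0.304))
scoop scene 0.86 (array([ 561.2, -314.8,  -79.8]), np.float64(0.907))
top cup 0.88 (array([600.6,  -9. ]), np.float64(0.961))
top cup 0.85 (array([ 309. , -190.1]), np.float64(0.827))
top cup 0.78 (array([680.8,  -8. ]), np.float64(0.956))
top cup 0.68 (array([380.1,  41.9]), np.float64(0.961))
top jar 0.98 (array([561.7, 355.7]), np.float64(0.92))
top jar 0.62 (array([597. ,  -8.7]), np.float64(0.863))
top jar 0.59 (array([540.5, 280.1]), np.float64(0.924))
scoop top 0.5 (array([ 579.2, -310.1,  -59.9]), np.float64(0.086))
```

View pics/p.png

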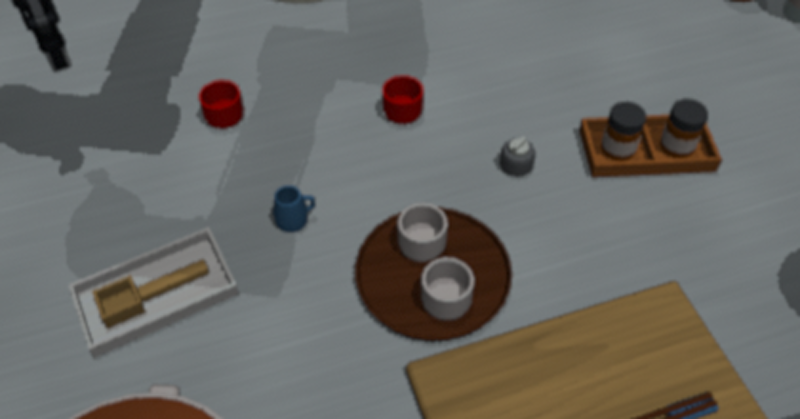

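Everything is in place: jars at px (623,130) and (685,125), cups at (422,230) and (447,288), scoop at (150,292), bystanders and red cups where they were. Handing in.

```bash
python3 -c "
from workcell import bot
print(bot.sign_off())"
```

```text
the job is handed in; nothing more can be done
None
```

The job is done and handed in at about 46 s of the 131 s allowed; no verdict is reported. Both jars stand in the caddy, one per bay, both white cups are in the round tray, and the scoop lies open side up in the trough.

**Last checks:** the final picture shows everything upright, and the gripper was empty, clear of everything and reading near-zero force.

| Item | Measured result | Allowed |
|---|---|---|
| Jars | within a few mm of their bay centres | 20 mm (x), 60 mm from caddy centre (y) |
| Cups | about 40 mm from the tray centre, on opposite sides | 64 mm |
| Scoop | a few mm from the trough centre, within about 1° of lengthwise | 35 mm (x), 45 mm (y), 0.5 rad |
| Timer, pitcher and red cups | look unmoved in the final picture (timer and pitcher not measured again) | 40 mm (timer, pitcher) |

**What went wrong:** two first grasps failed. The first jar was tilted about 25° but righted itself when I opened slowly, and the first cup was shifted about 10 mm. A touch on the free table showed the fingertips sit about 36 mm above the reported TCP at 55 mm opening, which is more than the description gives. I allowed for that afterwards.

**What disagreed:** at the end the top camera did not find the scoop reliably (fit 0.09), so its position rests on the scene camera (fit 0.91) and the picture. The two cameras also differ by up to 8 mm on the cups and jars, within the tolerances. I viewed 13 pictures of the 14 allowed.

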